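# Release and draw out the decapper's loading tray

## Robot

A 6-joint arm with a two-finger parallel gripper is mounted at the origin on the work surface. World frame = base frame: x ahead of the robot, y to its left, z up, the work surface at z = 0. Lengths are in m, angles in rad, forces in N, time in s.
With the tool pointing down it reaches from about 0.425 to 0.95 m from the base axis. Payload 3.5 kg.
Tool frame: the origin (TCP) lies midway between the tips of the shut fingers; the grasp point (between the pads) lies 19 mm behind it (bot.grip_point_offset is the distance from the TCP to the grasp point, in m); z points along the fingers, y is the line along which they close (so a half turn about z gives the same grasp; the last joint's range is limited). The gripper opens to 85 mm and grips with 20 to 120 N. Pads are 22 mm wide; open, the fingers measure 114 mm over their backs; the gripper's body (76 mm by 85 mm) begins 54 mm behind the grasp point. The pads swing forward as they close: fully open they stand 13 mm farther back than shut.
Start: joints at [-1.301, 0.286, 1.577, -0, 1.279, -0.15], TCP at [0.275, -0.616, 0.231] pointing down, gripper open.
Joint ranges: [-2.77, 2.77], [-0.9, 2.22], [0.21, 2.48], [-1.53, 4.67], [0.24, 2.81], [-2.84, 2.84]. Speed limits (rad/s): [2.79, 2.79, 3.14, 3.14, 3.14, 3.14].

## Interface

Orientations are given as a rotation vector (axis times angle).
In Python, from bench import bot gives the robot as it stands. The module is installed in compiled form; this text tells all that it offers.
- The arm moves only by the shell command python3 -m pendant 'ROWS' [FORCE]. ROWS is a JSON object of lists of equal length, an entry for each row: "travel": the shift along the world's x, y, z in m, a list of three; "turn": the turn, a rotation vector about the world's x, y, z in degrees, a list of three; "hand": the finger opening in m, from 0 to 0.0854. In form: {"travel": [[x, y, z], ...], "turn": [[ax, ay, az], ...], "hand": [hand, ...]}. A call has 1 to 5 rows; each row is the pose to reach, as a shift and turn from the pose commanded when the call began; what a row does not reach only later rows make up. A row lasts 1/8 s, in which the tool goes at most 62.5 mm and 10.7 degrees, less where a joint would pass 70% of its speed; a pose out of reach is approached as far as the arm can. A call with a gripper value outside its range is refused whole. The fingers move at their own pace and stop on an object; FORCE is the grip in N (left out, the last holds). Time passes only in rows, so rows that repeat a pose let the fingers close. It gives the time, the measured TCP pose, the force, the opening and the grip force at its end, in the units of the state.
- bot.observe(): the state, without advancing time (a new reading comes with each control period).
- bot.capture(name): name is "side" or "top"; returns a dict with "frame" (384x512x3 uint8, red, green, blue), "fx", "fy", "cx", "cy" (pixels), "extrinsics" (4x4, takes a point from world to camera coordinates). Camera axes: x right, y down, z forward; pixel columns grow to the right and rows downward; lengths in m; the calibration is good to about 2 mm. A picture is of the moment at which its call begins. There is no depth.
- bot.hand_in(): hands the job in; it is judged then, once.
The state is a dict: "t": time; "joint_pos": joint angles; "joint_vel": joint speeds; "tau": joint torques, N m; "eef_pos": TCP position; "tcp_rot": TCP orientation; "wrist_force": force on the tool from outside, world axes, zero at the start; "wrist_torque": the same for the moment, N m; "gripper_width": finger opening in m; "finger_force": force on a finger pad.
Only numpy, scipy, OpenCV 4.12 (cv2) and the standard library are available. Lean on these libraries where they do the work, as an engineer would, in place of code of your own. Each camera call takes 0.05 s, during which the arm holds its last target. There are 200 camera calls.

## Task

Bring the rack of vials out of the green decapper: turn the black T-handle on its deck clockwise (seen from above) until the latch lets the tray spring out, without forcing the handle past its stop, then let it spring back. Hook the tray's bar and draw the tray out to the end of its travel, with the rack still standing upright in its place on it, and leave everything else on the bench where it is.

Things in the scene. Friction and masses are not known exactly. Their poses are not given: they have to be found in the camera images.
- decapper: green machine fixed to the bench, 300 deep (x) x 250 wide (y); origin at centre of its underside, +x to its back, front (-x) towards the robot. Steel deck on top at 115 mm height, from the front edge (x = -150) back to a tower 190 wide that starts at x = -25 and is 205 high (236 in its rear half). Tubes at the rear corners reach y = +-175 mm
- release_knob (a joint): turn of the black T-handle, rad: 0 at rest (bar along machine x), growing clockwise from above. A spring returns it to 0; takes 0.11 N m at 0, about 0.36 at 1.4 rad (3 to 9 N at 42 mm from the axis). Its stop differs from machine to machine, 0.8 to 1.5 rad, and cannot be seen, only felt. The latch frees the tray only in the last 0.15 rad before the stop
- knob_axis (a point): on the T-handle's vertical axis at mid height of its bar, 161 mm above the bench, 85 mm in front of the machine's centre. Bar: 110 long (55 either side of the axis), 16 wide, 22 high (150 to 172 mm above the bench); 35 mm of air under it except for the hub and neck, radius 21 mm. More than 45 N on it (push or grip) breaks it
- knob_tip (a point): middle of the end of the bar that points to the robot at rest, 55 mm from the axis; it swings to the machine's +y (left seen from the robot) as the handle turns
- tray (a joint): how far the tray is out, m: 0 home and latched, 0.120 at its end stop, moving along machine -x. Once unlatched, a spring pushes it out about 35 mm by itself; from there it slides with about 2 N and stays where it is left. Latched, it cannot be pulled out
- tray_bar (a point): middle of the tray's round pull bar: 12 mm thick, 110 mm long along machine y, 65 mm above the bench, its axis 40 mm in front of the white tray front (208 wide, 20 to 102 high), so 34 mm of free space lie between bar and front, open above and below. Home, it is 196 mm in front of the machine's centre
- vial_rack: white rack 85 x 127 x 56 mm with 24 purple-capped vials, standing loose in the tray between rims 10 mm high; hidden in the machine at first; origin at the centre of its underside, which stands 30 mm above the bench, and 85 mm in front of the machine's centre while the tray is home
- tube_stand: bystander: stand of nine 50 ml tubes, 120 x 120 x 126 mm, origin at the centre of its underside
- deep_well: bystander: white deep-well plate 85 x 127 x 44 mm, origin at the centre of its underside
- tip_box: bystander: blue and white pipette-tip box 85 x 122 x 68 mm, origin at the centre of its underside
- amber_jar: bystander: amber jar 72 mm wide, 110 mm high, origin at the centre of its underside
- wash_bottle: bystander: white bottle 56 mm wide, 115 mm high, beside the machine's right front corner; origin at the centre of its underside
- power_brick: bystander: black power brick 130 x 58 x 36 mm beside the machine's left side; origin at the centre of its underside
- microplate: bystander: lidded microplate 85 x 127 x 15 mm lying nearer the robot; origin at the centre of its underside

How it is judged:
On the way, in this order (a step that is already met when the one before it is completed fails the run):
1. the T-handle is turned to its stop, so that the latch lets the tray spring out (value of joint tray above 0.02 m and value of joint release_knob above 0.5 rad).
2. the T-handle is let go and has sprung back (value of joint release_knob below 0.12 rad), for 0.2 s.
At the end, for the whole second after the job is handed in: the tray is out to within 8 mm of its end stop, the vial rack stands in it upright (within 5 degrees, within 8 mm of its place) and at rest, and the T-handle is back within 0.12 rad of its rest position (value of joint tray above 0.112 m and value of joint release_knob below 0.12 rad and x of vial_rack in the frame of tray_bar between 0.103 and 0.119 m and y of vial_rack in the frame of tray_bar between -0.008 and 0.008 m and angle between vial_rack's own z axis and vertical below 0.08 rad and linear speed of vial_rack below 0.02 m/s); the robot touches nothing.
It fails at once if the T-handle is forced: more than 45 N on it (contact force between release_knob and anything else above 45 N).
It fails at once if the vial rack is tipped by more than 15 degrees (angle between vial_rack's own z axis and vertical above 0.26 rad).
It fails at once if a bystander is moved by more than 20 mm (distance of any of tube_stand, deep_well, tip_box, amber_jar, wash_bottle, power_brick, microplate from where it was at the start of the episode above 0.02 m).
It also fails if it takes over 58 s, if anything falls off the work surface, if the arm or the gripper's body presses on something with over 40 N, if the wrist force passes 120 N, or if a joint passes its speed limit or range.

## Working session

There is one attempt and no reset: what is moved stays moved. The work goes in short steps, Python scripts to look and compute and a shell command to move; the robot and the scene stay as the last step left them, time stands still between calls to the robot, and variables do not carry over. Pictures are saved under pics/ and viewed, at most 10 in all, crops included, and the job is handed in when it is done.

```bash
mkdir -p pics; python3 - <<'E'
from bench import bot
import cv2,json
for n in("side","top"):
    c=bot.capture(n); cv2.imwrite(f"pics/{n}0.png",cv2.resize(c["frame"][:,:,::-1],(800,600),interpolation=cv2.INTER_CUBIC))
    print(n,c["fx"],c["fy"],c["cx"],c["cy"],c["extrinsics"])
print(bot.observe())
E
```

```text
side 495.26932436762996 495.26932436762996 253.80581483810616 190.20210114574334 [[ 0.85438629 -0.51957084  0.00837943 -0.46561553]
 [-0.34772434 -0.58363496 -0.73379698  0.26175284]
 [ 0.38615005  0.62403235 -0.67931714  1.64589752]
 [ 0.          0.          0.          1.        ]]
top 473.7126977030605 473.7126977030605 251.7902060365393 202.93178601167764 [[-0.00740079 -0.99996476 -0.00396321 -0.00205772]
 [-0.99852285  0.00760334 -0.05379884  0.53655781]
 [ 0.05382708  0.0035592  -0.99854393  1.80576649]
 [ 0.          0.          0.          1.        ]]
{'t': 0.1, 'joint_pos': array([-1.30098851e+00,  2.87089825e-01,  1.57804938e+00,  4.37197770e-06,
        1.27864116e+00, -1.49978635e-01]), 'joint_vel': array([-0.00088262, -0.00123196, -0.00413889, -0.00061841, -0.00077521,
        0.0011265 ]), 'tau': array([ 6.04363759e-04, -4.07297301e+01, -2.93700242e+01, -1.62175133e-04,
        3.42940002e-03, -9.96042395e-07]), 'eef_pos': array([ 0.27498307, -0.61577962,  0.23006685]), 'tcp_rot': array([-3.07050895e+00, -6.54111019e-01,  1.99069341e-04]), 'wrist_force': array([ 0.15515412, -0.1968833 , -0.65846593]), 'wrist_torque': array([-0.02230439,  0.01199664, -0.00710208]), 'finger_force': 0.0, 'gripper_width': 0.08522640220712895}
```

View pics/side0.png

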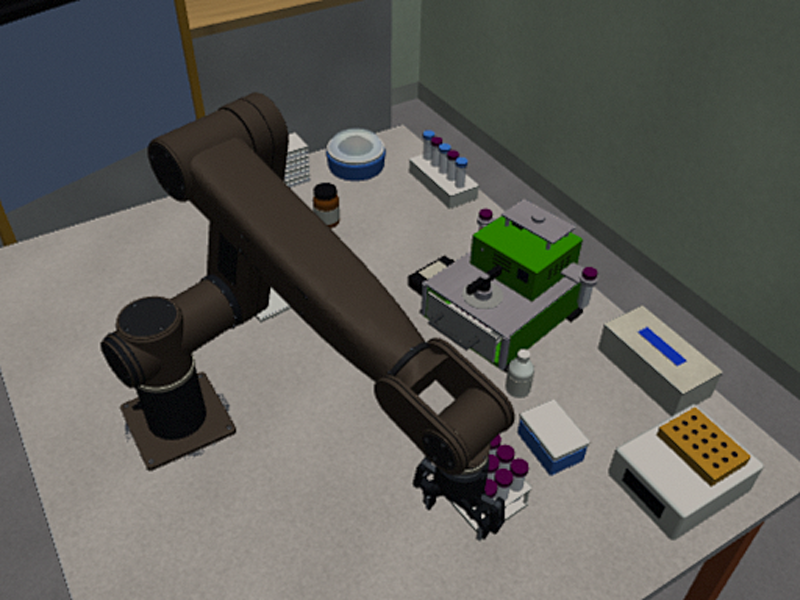

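View pics/top0.png

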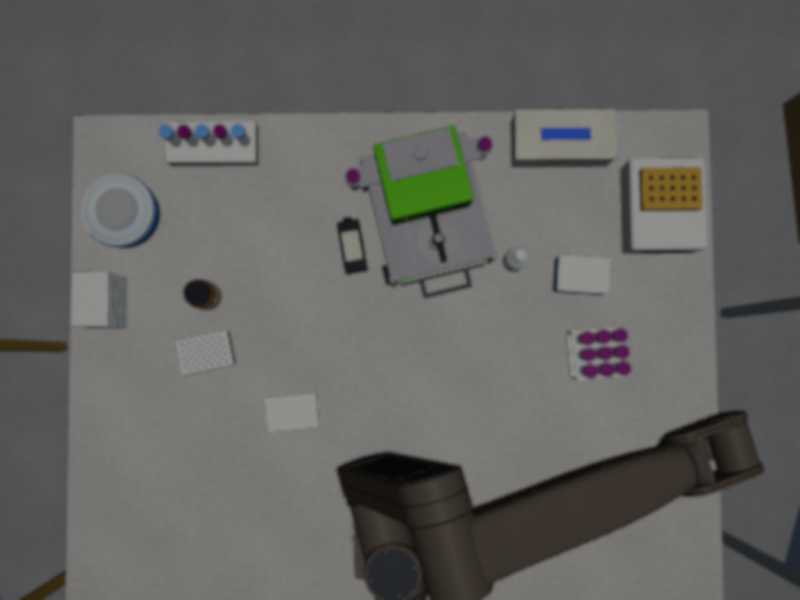

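The side view shows the decapper right of the arm with its T-handle near (485,285). In the top view the machine is slightly rotated, with the T-handle at (438,239), the pull bar at (446,287) and the wash bottle at (516,259). I'll enlarge the top view next.

```bash
python3 - <<'E'
from bench import bot
import cv2
f=bot.capture("top")["frame"][70:200,215:345,::-1]
f=cv2.convertScaleAbs(f,alpha=1.5,beta=10)
cv2.imwrite("pics/crop1.png",cv2.resize(f,(585,585),interpolation=cv2.INTER_CUBIC))
E
```

```text
(no output)
```

View pics/crop1.png

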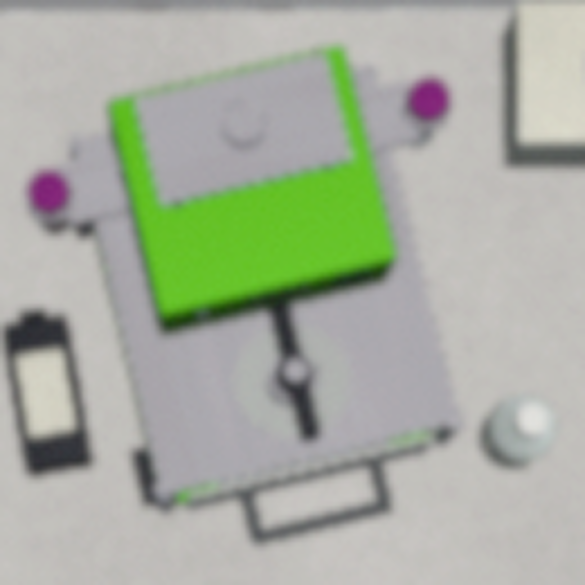

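In the enlarged crop (4.5x, offset 215,70) I read these positions:
- hub (295,370)
- handle tip (310,437)
- pull bar ends (258,538) and (388,507)
- deck front corners (160,502) and (458,428)

```bash
cat > h.py <<'E'
import numpy as np
from scipy.optimize import least_squares
from bench import bot
def ray(c,u,v,z):
    E=np.array(c["extrinsics"]);R,t=E[:3,:3],E[:3,3]
    o=-R.T@t; d=R.T@np.array([(u-c["cx"])/c["fx"],(v-c["cy"])/c["fy"],1]); return o+d*(z-o[2])/d[2]
E
python3 - <<'E'
from h import *
c=bot.capture("top")
P=[((295,370),(-.085,0,.172)),((310,437),(-.140,0,.161)),((258,538),(-.199,.055,.065)),((388,507),(-.199,-.055,.065)),((160,502),(-.15,.125,.115)),((458,428),(-.15,-.125,.115))]
W=np.array([ray(c,p[0]/4.5+215,p[1]/4.5+70,m[2])[:2] for p,m in P]);M=np.array([m[:2] for _,m in P])
def T(q,M): return M@np.array([[np.cos(q[2]),np.sin(q[2])],[-np.sin(q[2]),np.cos(q[2])]])+q[:2]
s=least_squares(lambda q:(T(q,M)-W).ravel(),[.8,-.05,0]);q=s.x
print(q,np.degrees(q[2]));print(((T(q,M)-W)*1e3).round(1));print(W.round(4))
print("axis,tip,bar",T(q,np.array([[-.085,0],[-.14,0],[-.196,0]])))
print("wash",ray(c,528/4.5+215,422/4.5+70,.11))
print("tip box/tubes",ray(c,583/800*512,275/600*384,.068))
E
```

```text
[ 0.78770937 -0.08911638  0.23870025] 13.676516875727613
[[-1.3  0.3]
 [-3.3 -0.8]
 [-2.   0.8]
 [-1.   2.2]
 [ 3.4 -0.6]
 [ 4.2 -1.8]]
[[ 0.7065 -0.1095]
 [ 0.655  -0.1214]
 [ 0.5833 -0.0835]
 [ 0.6083 -0.1918]
 [ 0.609  -0.0025]
 [ 0.6673 -0.2442]]
axis,tip,bar [[ 0.70511945 -0.10921377]
 [ 0.65167892 -0.12221797]
 [ 0.59726674 -0.1354586 ]]
wash [ 0.67241554 -0.30180238  0.11      ]
tip box/tubes [ 0.63097079 -0.46040356  0.068     ]
```

```bash
python3 -m pendant '{"travel":[[0.04,0.05,0],[0.08,0.1,0],[0.12,0.145,0],[0.16,0.19,0],[0.2,0.235,0]],"turn":[[0,0,8],[0,0,16],[0,0,24],[0,0,32],[0,0,40]],"hand":[0,0,0,0,0]}' 40; python3 -m pendant '{"travel":[[0.04,0.047,0],[0.08,0.094,0],[0.12,0.141,0],[0.16,0.188,0],[0.198,0.231,0]],"turn":[[0,0,8],[0,0,16],[0,0,24],[0,0,32],[0,0,39.7]],"hand":[0,0,0,0,0]}'; python3 - <<'E'
from bench import bot
print(bot.observe())
E
```

```text
t: 0.82
eef_pos: [0.4761, -0.3796, 0.2312]
tcp_rot: [2.66, 1.672, 0.0]
wrist_force: [-0.1, 0.9, -0.0]
gripper_width: 0.0
finger_force: 0.0
t: 1.45
eef_pos: [0.6742, -0.1484, 0.2311]
tcp_rot: [-1.933, -2.476, 0.0]
wrist_force: [0.9, -0.5, 0.7]
gripper_width: 0.0003
finger_force: 0.0
{'t': 1.45, 'joint_pos': array([-3.63349954e-01,  3.19721852e-01,  1.53548558e+00, -8.33745269e-05,
        1.28650505e+00, -6.08301698e-01]), 'joint_vel': array([ 0.64079204,  0.45221524, -0.5606572 , -0.0043756 ,  0.102751  ,
       -0.41876443]), 'tau': array([-9.97074097e-01, -4.39488173e+01, -2.74341595e+01,  8.31399369e-02,
        3.70198034e-02,  2.30565104e-01]), 'eef_pos': array([ 0.67419316, -0.14842359,  0.23113853]), 'tcp_rot': array([-1.93332292e+00, -2.47614537e+00,  1.75649271e-04]), 'wrist_force': array([ 0.91012209, -0.51624655,  0.72983883]), 'wrist_torque': array([-0.04190738, -0.03332126, -0.05133761]), 'finger_force': 0.0, 'gripper_width': 0.0002776208576128195}
```

```bash
python3 -m pendant '{"travel":[[0,0,-0.04],[0,0,-0.07],[0,0,-0.088],[0,0,-0.088]],"turn":[[0,0,0],[0,0,0],[0,0,0],[0,0,0]],"hand":[0,0,0,0]}'; python3 - <<'E'
from bench import bot
import cv2
f=bot.capture("side")["frame"][100:260,240:400,::-1]
f=cv2.convertScaleAbs(f,alpha=1.6,beta=10)
cv2.imwrite("pics/crop2.png",cv2.resize(f,(600,600),interpolation=cv2.INTER_CUBIC))
E
```

```text
t: 1.95
eef_pos: [0.6721, -0.1502, 0.1414]
tcp_rot: [-1.938, -2.468, 0.002]
wrist_force: [0.9, -0.7, 1.1]
gripper_width: 0.0002
finger_force: 0.0
```

View pics/crop2.png

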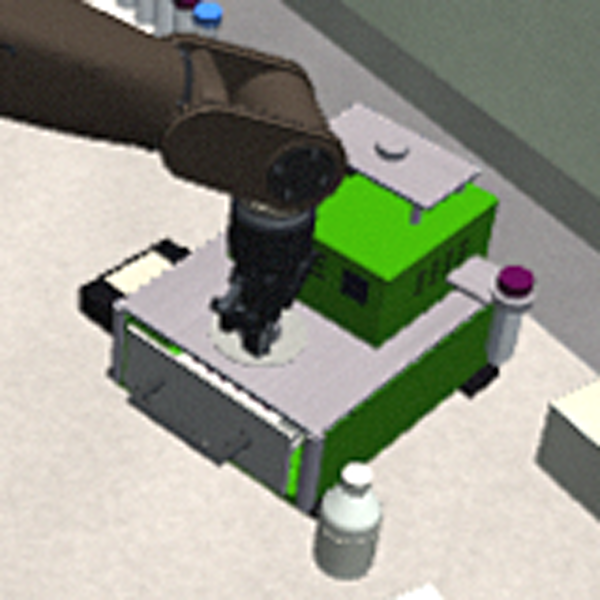

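The shut fingers (tip at 262,350) stand to the right of the bar end (222,300) and are clear of the deck. Next I'll compute the arc.

```bash
python3 - <<'E'
import numpy as np
A=np.array([.7062,-.1094]);y=np.radians(13.68);R=np.array([[np.cos(y),-np.sin(y)],[np.sin(y),np.cos(y)]]);c0=np.array([.673,-.150])
r,s=.042,.019
for t in list(np.arange(0,.7,.1))+list(np.arange(.7,1.61,.05)):
    p=A+R@(r*np.array([-np.cos(t),np.sin(t)])-s*np.array([np.sin(t),np.cos(t)]))
    print(round(t,2),((p-c0)*1e3).round(1),round(-np.degrees(t),1))
E
```

```text
0.0 [-3.1 12.2] -0.0
0.1 [-5.8 16. ] -5.7
0.2 [-8. 20.] -11.5
0.3 [-9.9 24.2] -17.2
0.4 [-11.3  28.6] -22.9
0.5 [-12.3  33.1] -28.6
0.6 [-12.8  37.7] -34.4
0.7 [-12.9  42.3] -40.1
0.75 [-12.7  44.6] -43.0
0.8 [-12.5  46.9] -45.8
0.85 [-12.1  49.1] -48.7
0.9 [-11.6  51.4] -51.6
0.95 [-11.   53.6] -54.4
1.0 [-10.3  55.8] -57.3
1.05 [-9.5 58. ] -60.2
1.1 [-8.6 60.1] -63.0
1.15 [-7.6 62.1] -65.9
1.2 [-6.4 64.2] -68.8
1.25 [-5.2 66.1] -71.6
1.3 [-3.9 68. ] -74.5
1.35 [-2.5 69.8] -77.3
1.4 [-1.  71.6] -80.2
1.45 [ 0.6 73.2] -83.1
1.5 [ 2.3 74.8] -85.9
1.55 [ 4.1 76.3] -88.8
1.6 [ 5.9 77.7] -91.7
```

```bash
python3 -m pendant '{"travel":[[-0.003,0.012,0],[-0.006,0.016,0],[-0.008,0.020,0],[-0.010,0.024,0],[-0.011,0.0285,0]],"turn":[[0,0,0],[0,0,-6],[0,0,-11.5],[0,0,-17],[0,0,-23]],"hand":[0,0,0,0,0]}';  python3 -m pendant '{"travel":[[-0.001,0.0045,0],[-0.0015,0.009,0],[-0.002,0.0135,0],[-0.002,0.0135,0]],"turn":[[0,0,-6],[0,0,-11.5],[0,0,-17],[0,0,-17]],"hand":[0,0,0,0]}'
```

```text
t: 2.62
eef_pos: [0.6625, -0.1236, 0.1455]
tcp_rot: [2.392, 2.028, -0.002]
wrist_force: [-1.7, -6.4, 0.1]
gripper_width: 0.0001
finger_force: 2.8
t: 3.12
eef_pos: [0.6599, -0.1098, 0.1455]
tcp_rot: [2.664, 1.657, -0.003]
wrist_force: [-2.9, -4.0, 0.4]
gripper_width: -0.0003
finger_force: 2.6
```

```bash
python3 -m pendant '{"travel":[[0,0.0025,0],[0,0.0025,0]],"turn":[[0,0,-3],[0,0,-3]],"hand":[0,0,0]}' ; python3 -m pendant '{"travel":[[0,0.0023,0],[0,0.0023,0]],"turn":[[0,0,-3],[0,0,-3]],"hand":[0,0]}' ; python3 -m pendant '{"travel":[[0.0005,0.0023,0],[0.0005,0.0023,0]],"turn":[[0,0,-3],[0,0,-3]],"hand":[0,0]}'
```

```text
t: 3.38
eef_pos: [0.6597, -0.1076, 0.1455]
tcp_rot: [2.707, 1.587, -0.004]
wrist_force: [-3.8, -5.3, 1.3]
gripper_width: 0.0001
finger_force: 2.9
t: 3.62
eef_pos: [0.6598, -0.1052, 0.1455]
tcp_rot: [2.748, 1.516, -0.005]
wrist_force: [-4.0, -5.5, 1.7]
gripper_width: -0.0001
finger_force: 3.1$.hand: bad value
```

```bash
python3 -m pendant '{"travel":[[0.0005,0.0023,0],[0.0005,0.0023,0]],"turn":[[0,0,-3],[0,0,-3]],"hand":[0,0]}' ; python3 -m pendant '{"travel":[[0.0005,0.0023,0],[0.0005,0.0023,0]],"turn":[[0,0,-3],[0,0,-3]],"hand":[0,0]}' ; python3 -m pendant '{"travel":[[0.0005,0.0023,0],[0.0005,0.0023,0]],"turn":[[0,0,-3],[0,0,-3]],"hand":[0,0]}'
```

```text
t: 3.88
eef_pos: [0.66, -0.1027, 0.1455]
tcp_rot: [2.788, 1.444, -0.006]
wrist_force: [-5.5, -4.1, 2.9]
gripper_width: -0.0
finger_force: 3.2
t: 4.12
eef_pos: [0.6603, -0.1003, 0.1454]
tcp_rot: [2.825, 1.371, -0.007]
wrist_force: [-6.0, -3.5, 2.9]
gripper_width: -0.0
finger_force: 3.2
t: 4.38
eef_pos: [0.6609, -0.0976, 0.1454]
tcp_rot: [2.86, 1.297, -0.006]
wrist_force: [-5.7, -3.1, 3.3]
gripper_width: -0.0003
finger_force: 2.9
```

```bash
python3 -m pendant '{"travel":[[0.0007,0.0022,0],[0.0007,0.0022,0]],"turn":[[0,0,-3],[0,0,-3]],"hand":[0,0]}' ; python3 -m pendant '{"travel":[[0.0008,0.0022,0],[0.0008,0.0022,0]],"turn":[[0,0,-3],[0,0,-3]],"hand":[0,0]}' ; python3 -m pendant '{"travel":[[0.0009,0.0021,0],[0.0009,0.0021,0]],"turn":[[0,0,-3],[0,0,-3]],"hand":[0,0]}'
```

```text
t: 4.62
eef_pos: [0.6612, -0.0957, 0.1454]
tcp_rot: [2.893, 1.222, -0.008]
wrist_force: [-7.1, -3.5, 3.4]
gripper_width: 0.0
finger_force: 3.7
t: 4.88
eef_pos: [0.6611, -0.0946, 0.1454]
tcp_rot: [2.923, 1.146, -0.013]
wrist_force: [-9.6, -6.4, 4.6]
gripper_width: 0.0001
finger_force: 5.7
t: 5.12
eef_pos: [0.661, -0.0936, 0.1454]
tcp_rot: [2.951, 1.069, -0.018]
wrist_force: [-13.3, -8.7, 6.1]
gripper_width: 0.0005
finger_force: 7.7
```

Force is rising and motion is stalling, which suggests the stop. I'll check whether the tray has sprung out.

```bash
python3 - <<'E'
from bench import bot
import cv2
f=bot.capture("side")["frame"][100:260,240:400,::-1]
f=cv2.convertScaleAbs(f,alpha=1.6,beta=10)
cv2.imwrite("pics/crop3.png",cv2.resize(f,(600,600),interpolation=cv2.INTER_CUBIC))
E
```

```text
(no output)
```

View pics/crop3.png

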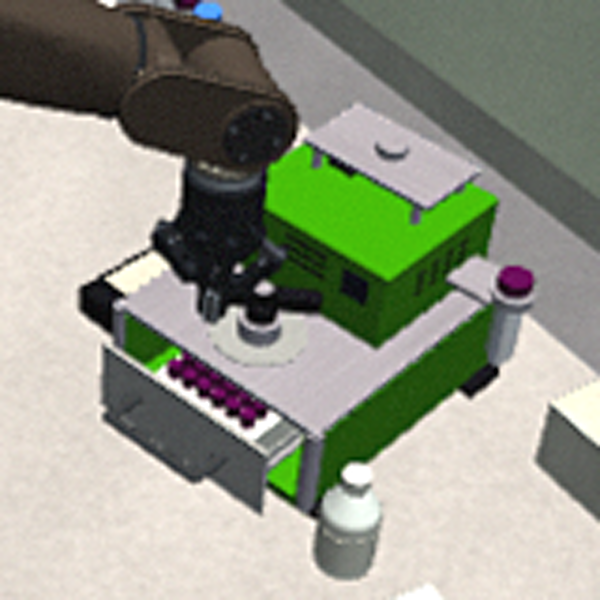

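The tray has sprung out: its front is now clear of the body and the purple vials show at (170–265, 365–410). I'll reverse the arc so the handle follows the fingers back.

```bash
python3 -m pendant '{"travel":[[-0.0025,-0.0085,0],[-0.004,-0.015,0],[-0.0043,-0.0225,0],[-0.0035,-0.03,0],[-0.001,-0.038,0]],"turn":[[0,0,9],[0,0,18],[0,0,28],[0,0,38],[0,0,48]],"hand":[0,0,0,0,0]}'; python3 -m pendant '{"travel":[[0.004,-0.006,0],[0.0075,-0.014,0],[0.0095,-0.022,0],[0.0095,-0.022,0.04],[0.0095,-0.022,0.09]],"turn":[[0,0,8],[0,0,16],[0,0,16],[0,0,16],[0,0,16]],"hand":[0,0,0,0,0]}'
```

```text
t: 5.8
eef_pos: [0.6647, -0.1294, 0.1456]
tcp_rot: [2.255, 2.18, 0.002]
wrist_force: [1.2, -2.2, -1.0]
gripper_width: -0.0001
finger_force: 1.1
t: 6.42
eef_pos: [0.6723, -0.15, 0.2333]
tcp_rot: [-1.941, -2.467, 0.001]
wrist_force: [0.6, -0.6, 0.6]
gripper_width: -0.0002
finger_force: 0.0
```

```bash
python3 -m pendant '{"travel":[[-0.022,-0.04,0.02],[-0.045,-0.08,0.02],[-0.07,-0.12,0.02],[-0.09,-0.16,0.02],[-0.11,-0.2,0.02]],"turn":[[0,0,-9],[0,0,-18],[0,0,-27],[0,0,-36],[0,0,-45]],"hand":[0,0,0,0,0]}';python3 -m pendant '{"travel":[[0,0,0],[0,0,0],[0,0,0],[0,0,0],[0,0,0]],"turn":[[0,0,-9],[0,0,-18],[0,0,-27],[0,0,-36],[0,0,-45]],"hand":[0,0,0,0,0]}'; python3 - <<'E'
from bench import bot
import cv2
f=bot.capture("top")["frame"][70:200,215:345,::-1]
f=cv2.convertScaleAbs(f,alpha=1.5,beta=10)
cv2.imwrite("pics/crop4.png",cv2.resize(f,(585,585),interpolation=cv2.INTER_CUBIC))
E
```

```text
t: 7.05
eef_pos: [0.5624, -0.3514, 0.2546]
tcp_rot: [2.742, 1.53, 0.001]
wrist_force: [-0.1, -0.7, -0.6]
gripper_width: 0.0004
finger_force: 0.0
t: 7.68
eef_pos: [0.5632, -0.3502, 0.2544]
tcp_rot: [3.12, 0.364, 0.002]
wrist_force: [0.3, -0.9, -0.4]
gripper_width: -0.0
finger_force: 0.0
```

View pics/crop4.png

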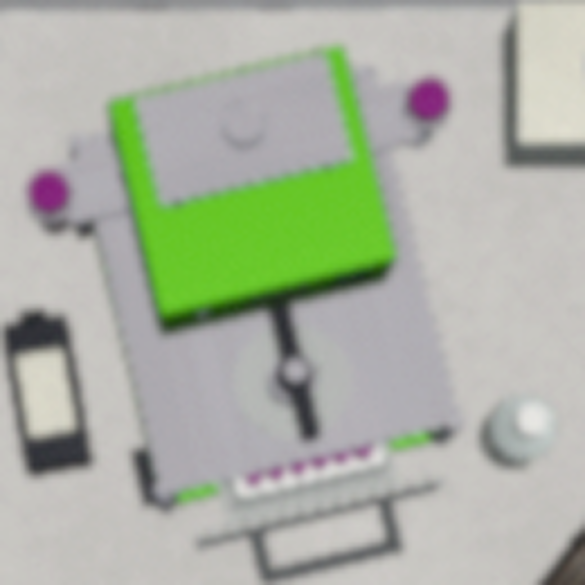

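The handle is back at rest. The tray front's top edge runs (200,543)–(437,487), and the pull bar's centreline runs about (266,574)–(400,545).

```bash
python3 - <<'E'
from h import *
c=bot.capture("top")
w=lambda u,v,z:ray(c,u/4.5+215,v/4.5+70,z)[:2]
b=[w(266,574,.065),w(400,545,.065)];f=[w(200,543,.102),w(437,487,.102)]
print(b,f);m=(b[0]+b[1])/2;fm=(f[0]+f[1])/2
n=np.array([.9717,.2364]);print(m,fm,(fm-m)@n,"insert",m+.022*n, (m+.022*n)-np.array([.563,-.350]))
E
```

```text
[array([ 0.55328681, -0.08982925]), array([ 0.5765781 , -0.20138302])] [array([ 0.57657493, -0.03476159]), array([ 0.62083191, -0.22818704])]
[ 0.56493246 -0.14560614] [ 0.59870342 -0.13147431] 0.03615600763856762 insert [ 0.58630986 -0.14040534] [0.02330986 0.20959466]
```

```bash
python3 -m pendant '{"travel":[[0.006,0.055,0],[0.012,0.11,0],[0.018,0.165,0],[0.0235,0.2105,0],[0.0235,0.2105,0]],"turn":[[0,0,0],[0,0,0],[0,0,0],[0,0,0],[0,0,0]],"hand":[0,0,0,0,0]}';python3 -m pendant '{"travel":[[0,0,-0.05],[0,0,-0.1],[0,0,-0.13],[0,0,-0.145],[0,0,-0.145]],"turn":[[0,0,0],[0,0,0],[0,0,0],[0,0,0],[0,0,0]],"hand":[0,0,0,0,0]}';python3 -m pendant '{"travel":[[0,0,-0.015],[0,0,-0.03],[0,0,-0.045],[0,0,-0.06],[0,0,-0.06]],"turn":[[0,0,0],[0,0,0],[0,0,0],[0,0,0],[0,0,0]],"hand":[0,0,0,0,0]}'; python3 - <<'E'
from bench import bot
import cv2
f=bot.capture("side")["frame"][100:260,240:400,::-1]
f=cv2.convertScaleAbs(f,alpha=1.6,beta=10)
cv2.imwrite("pics/crop5.png",cv2.resize(f,(600,600),interpolation=cv2.INTER_CUBIC))
E
```

```text
t: 8.4
eef_pos: [0.5868, -0.1368, 0.2542]
tcp_rot: [3.118, 0.385, 0.002]
wrist_force: [0.3, -0.1, 0.2]
gripper_width: -0.0
finger_force: 0.0
t: 9.02
eef_pos: [0.5862, -0.1404, 0.1078]
tcp_rot: [-3.119, -0.376, 0.002]
wrist_force: [-0.2, 0.6, 0.4]
gripper_width: 0.0001
finger_force: 0.0
t: 9.65
eef_pos: [0.5852, -0.1393, 0.0461]
tcp_rot: [-3.117, -0.376, 0.005]
wrist_force: [-0.3, -0.3, 0.0]
gripper_width: -0.0001
finger_force: 0.0
```

View pics/crop5.png

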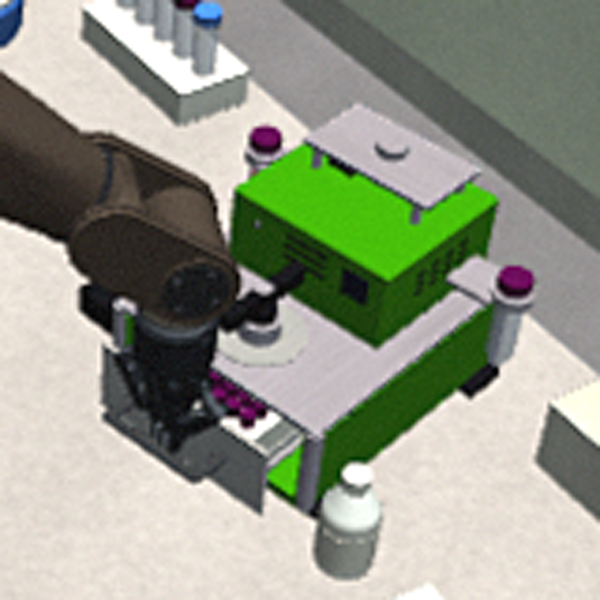

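The fingers are in the gap behind the bar and nothing is touching. I'll draw the tray out gently along machine -x.

```bash
python3 -m pendant '{"travel":[[-0.003,-0.0007,0],[-0.007,-0.0017,0],[-0.012,-0.0029,0],[-0.017,-0.0041,0],[-0.022,-0.0054,0]],"turn":[[0,0,0],[0,0,0],[0,0,0],[0,0,0],[0,0,0]],"hand":[0,0,0,0,0]}';python3 -m pendant '{"travel":[[-0.005,-0.0012,0],[-0.010,-0.0024,0],[-0.015,-0.0036,0],[-0.020,-0.0049,0],[-0.025,-0.0061,0]],"turn":[[0,0,0],[0,0,0],[0,0,0],[0,0,0],[0,0,0]],"hand":[0,0,0,0,0]}';python3 -m pendant '{"travel":[[-0.005,-0.0012,0],[-0.010,-0.0024,0],[-0.015,-0.0036,0],[-0.020,-0.0049,0],[-0.024,-0.0058,0]],"turn":[[0,0,0],[0,0,0],[0,0,0],[0,0,0],[0,0,0]],"hand":[0,0,0,0,0]}'
```

```text
t: 10.32
eef_pos: [0.5646, -0.1455, 0.0489]
tcp_rot: [3.119, 0.376, 0.002]
wrist_force: [1.6, 1.0, 1.3]
gripper_width: -0.0002
finger_force: 0.9
t: 10.95
eef_pos: [0.5392, -0.1514, 0.0483]
tcp_rot: [-3.119, -0.376, 0.0]
wrist_force: [1.2, 1.3, 0.9]
gripper_width: -0.0003
finger_force: 0.9
t: 11.58
eef_pos: [0.5151, -0.1572, 0.0482]
tcp_rot: [-3.119, -0.376, 0.0]
wrist_force: [1.7, 0.7, 0.7]
gripper_width: 0.0
finger_force: 0.9
```

```bash
python3 -m pendant '{"travel":[[-0.003,-0.0007,0],[-0.006,-0.0015,0],[-0.008,-0.0019,0],[-0.01,-0.0024,0],[-0.012,-0.0029,0]],"turn":[[0,0,0],[0,0,0],[0,0,0],[0,0,0],[0,0,0]],"hand":[0,0,0,0,0]}';python3 -m pendant '{"travel":[[-0.002,-0.0005,0],[-0.004,-0.001,0],[-0.004,-0.001,0]],"turn":[[0,0,0],[0,0,0],[0,0,0]],"hand":[0,0,0]}';python3 -m pendant '{"travel":[[-0.002,-0.0005,0],[-0.003,-0.0007,0],[-0.003,-0.0007,0]],"turn":[[0,0,0],[0,0,0],[0,0,0]],"hand":[0,0,0]}'
```

```text
t: 12.2
eef_pos: [0.5033, -0.16, 0.0482]
tcp_rot: [-3.119, -0.376, 0.0]
wrist_force: [2.4, 0.7, 0.3]
gripper_width: -0.0001
finger_force: 0.8
t: 12.58
eef_pos: [0.5004, -0.1608, 0.0483]
tcp_rot: [-3.119, -0.374, -0.005]
wrist_force: [4.9, 2.6, -1.3]
gripper_width: -0.0003
finger_force: 2.8
t: 12.95
eef_pos: [0.5003, -0.1609, 0.0486]
tcp_rot: [3.119, 0.372, 0.018]
wrist_force: [13.5, 6.6, -6.9]
gripper_width: -0.0
finger_force: 7.7
```

The end stop is reached: the TCP is stationary and force is rising. I'll recentre in the gap, lift out and back off.

```bash
python3 -m pendant '{"travel":[[0.005,0.0012,0],[0.0085,0.0021,0],[0.0085,0.0021,0]],"turn":[[0,0,0],[0,0,0],[0,0,0]],"hand":[0,0,0]}';python3 -m pendant '{"travel":[[0,0,0.02],[0,0,0.05],[0,0,0.09],[0,0,0.14],[0,0,0.19]],"turn":[[0,0,0],[0,0,0],[0,0,0],[0,0,0],[0,0,0]],"hand":[0,0,0,0,0]}';python3 -m pendant '{"travel":[[0,-0.05,0],[0,-0.1,0],[0,-0.15,0],[0,-0.2,0],[0,-0.2,0]],"turn":[[0,0,0],[0,0,0],[0,0,0],[0,0,0],[0,0,0]],"hand":[0,0,0,0,0]}'; python3 - <<'E'
from bench import bot
import cv2
f=bot.capture("top")["frame"][70:200,215:345,::-1]
f=cv2.convertScaleAbs(f,alpha=1.5,beta=10)
cv2.imwrite("pics/crop6.png",cv2.resize(f,(585,585),interpolation=cv2.INTER_CUBIC))
E
```

```text
t: 13.32
eef_pos: [0.5047, -0.1597, 0.0481]
tcp_rot: [-3.119, -0.377, 0.002]
wrist_force: [-0.1, 1.0, 0.1]
gripper_width: 0.0003
finger_force: 0.0
t: 13.95
eef_pos: [0.5042, -0.1597, 0.2394]
tcp_rot: [-3.119, -0.376, 0.002]
wrist_force: [0.0, -0.2, 0.3]
gripper_width: -0.0001
finger_force: 0.0
t: 14.58
eef_pos: [0.5038, -0.3628, 0.2376]
tcp_rot: [-3.12, -0.369, 0.002]
wrist_force: [0.4, 1.0, 0.4]
gripper_width: -0.0001
finger_force: 0.0
```

View pics/crop6.png

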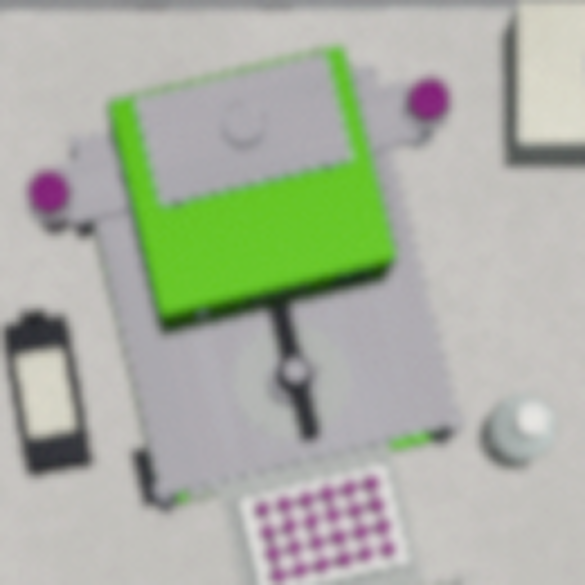

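The top view shows the handle at rest, the rack standing squarely in the extended tray (245–405, 470–585), and the bystanders unmoved. The contact position puts the tray at about 0.118–0.120 m.

```bash
python3 -c "
from bench import bot
print(bot.hand_in())"
```

```text
the job is handed in; nothing more can be done
None
```

I turned the T-handle to its stop and let it spring back, drew the tray out to its end stop with the rack upright on it, and handed the job in; no verdict was shown.

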